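# Free the stuck glass-rod carriage and bring it home to its stop

### The job

On the glass worker's rail, draw the red-knobbed bolt fully out of the way, then push the stuck blue carriage by its orange handle until it breaks free and slide it on under the steel hood until it is fully home, resting against the rubber stop hidden in there. Meet the stop gently, without ramming it, leave the bolt drawn and the carriage home, let go, and leave the jar, box, bowl and brush where they are.

Things in the scene. Friction and masses are not known exactly. Their poses are not given: they have to be found in the camera images.
- rail: Grey rail bed with aluminium rail (460 x 90 mm, rail top 36 mm above the table), fixed during the run. Origin: centre of its underside, on the table; +x is the direction in which the carriage must travel (towards the hood), z up. The bolt's bracket stands on its -y side at rail x = -20 mm, 60 mm high.
- hood: Steel heat-shield hood, 140 x 104 mm, 114 mm high, fixed over the rail's +x end, axes as the rail's; origin on the table under its middle, at rail x = 160 mm; open mouth 70 mm to -x of it. Inside, at an unknown place 20 to 50 mm behind the mouth, is the fixed end stop that meets the carriage's front face; its rubber yields 1 mm per 5 N.
- carriage: Blue carriage plate 140 x 70 x 14 mm, 0.6 kg, glass rods on its front half to 35 mm above its underside. Origin: centre of its underside, 38 mm above the table; front face 70 mm to +x. Slides only along rail +x. Dried residue holds it at first (8 to 16 N, over the first 10 to 35 mm); then it suddenly breaks free, slides with about 2.5 N of friction and stays where left.
- handle_top (a point): Centre of the top of the carriage's orange upright handle, 112 mm above the table. Handle: 14 mm thick along the rail, 36 mm across, 60 mm tall above the plate, 55 mm to -x of the carriage's origin. Push it from behind or pinch it along the rail; the rods and rests in front of it begin 48 mm from its front face, nothing stands behind it.
- bolt (a joint): Travel of the brass bolt (m): 0 = fully in, blocking the carriage's way in front of it; 0.05 = fully drawn out, its stop. It slides straight along rail -y (away from the rail), with about 2 N of friction, and stays where it is left.
- bolt_knob (a point): Centre of the top of the bolt's red upright round knob, 14 mm in diameter, 116 mm above the table; the knob is free to grasp for its upper 50 mm. Moves with the bolt, along rail -y.
- rod_jar: Glass jar, 90 mm across and 110 mm high, with coloured rods standing in it to 270 mm; origin under its centre. Not to be disturbed.
- tile_box: Wooden box with a tile lid, 130 x 100 x 68 mm; origin under its centre. Not to be disturbed.
- bowl: Blue ceramic bowl, 150 mm across, 55 mm high; origin under its centre. Not to be disturbed.
- brush: Hand brush lying on the table. Not to be disturbed.

How it is judged:
By the outcome, as a careful person would: the job done as asked, in the order asked, and still so for the second after the job is handed in, with the robot touching nothing.
It also fails if it takes over 61 s, if anything falls off the work surface, if the arm or the gripper's body presses on something with over 40 N, if the wrist force passes 120 N, or if a joint passes its speed limit or range.

### The arm

A 6-joint arm with a two-finger parallel gripper is mounted at the origin on the work surface. World frame = base frame: x ahead of the robot, y to its left, z up, the work surface at z = 0. Lengths are in m, angles in rad, forces in N, time in s.
With the tool pointing down it reaches from about 0.35 to 0.95 m from the base axis. Payload 17.4 kg.
Tool frame: the origin (TCP) lies between the finger pads; the fingertips stand ahead of it and the grasp point (between the pads) lies 11 mm behind it (env.tip_reach is the z of the fingertips in the tool frame, in m); z points along the fingers, y is the line along which they close (so a half turn about z gives the same grasp; the last joint's range is limited). The gripper opens to 93 mm and grips with 3 to 60 N. Pads are 15 mm wide; open, the fingers measure 128 mm over their backs; the gripper's body (75 mm by 188 mm) begins 65 mm behind the grasp point.
Start: joints at [-1.286, 0.116, 1.442, -0, 1.584, -0.038], TCP at [0.214, -0.64, 0.227] pointing down, gripper open.
Joint ranges: [-2.83, 2.83], [-0.83, 2.19], [0.07, 2.5], [-1.14, 4.28], [0.01, 3], [-2.97, 2.97]. Speed limits (rad/s): [1.89, 1.89, 2.22, 3.14, 3.14, 3.14].

### API

Orientations are given as [roll, pitch, yaw] about the fixed x, y, z axes, in that order (R = Rz(yaw) Ry(pitch) Rx(roll)).
In Python, from rig import sensors, viewer, job_done, finder, env gives the robot as it stands. The module is installed in compiled form; this text tells all that it offers.
- The arm moves only by the shell command python3 -m handwheel 'ROWS' [FORCE]. ROWS is JSON, a list that holds one entry, the list of rows, each a list of 7 numbers: the turn, a rotation vector about the tool's x, y, z in units of 6 degrees (1.0 is 6 degrees), then the shift along the tool's x, y, z in units of 40 mm (1.0 is 40 mm), then the closure, from 0 (fully open) to 1 (shut). In form: [[[ax, ay, az, x, y, z, jaw], ...]]. A call has 1 to 8 rows; each row is the pose to reach, as a shift and turn from the pose commanded when the call began, along the tool's axes at that moment; what a row does not reach only later rows make up. A row lasts 1/10 s, in which the tool goes at most 50 mm and 8.59 degrees, less where a joint would pass 70% of its speed; a pose out of reach is approached as far as the arm can. A call with a gripper value outside its range is refused whole. The fingers move at their own pace and stop on an object; FORCE is the grip in N (left out, the last holds). Time passes only in rows, so rows that repeat a pose let the fingers close. It gives the time, the measured TCP pose, the force, the opening and the grip force at its end, in the units of the state.
- sensors.sense(): the state, without advancing time (a new reading comes with each control period).
- viewer.capture(name): name is "scene" or "top" or "wrist"; returns (picture, depth): 384x512x3 uint8, blue, green, red; 384x512 float32, m along the optical axis (not along the pixel's ray), 0 where there is no reading.
- viewer.camera_model(name): a dict with "fx", "fy", "cx", "cy" (pixels), "xyz" and "rotation" of the camera in the world; the wrist camera has in their place "hand_eye" (4x4, takes a point from camera to tool coordinates, whose origin is the TCP and whose axes are the flange's). Camera axes: x right, y down, z forward; pixel columns grow to the right and rows downward; lengths in m; the calibration is good to about 2 mm. A picture is of the moment at which its call begins: read the wrist's pose just before it. camera_model takes no time and is no camera call.
- job_done(): hands the job in; it is judged then, once.
Trained networks look in the newest picture that a camera, given by its name, has taken for a name from the list of things; names that differ only in an ending like _2 or _b are one class to them, and where a whole thing is asked for, a point or a joint stands for the part that bears it (a point fixed in the world has none). Each returns a list of dicts, best first, with "p" (0 to 1); they miss things now and then, are a little off and sometimes report something else, mostly with a low value. They report only what shows in the picture. A call takes as long as a camera call.
- finder.boxes_of(name, camera): "xy" ([column, row] in pixels, amid what is visible of it).
- finder.regions_of(name, camera): "mask" (384x512 bool, what is visible of it) and "xy" ([column, row] in pixels, amid what is visible of it).
- finder.landmark_of(name, camera): "xy" ([column, row] in pixels: a listed point, or the origin of a listed thing).
The state is a dict: "t": time; "qpos": joint angles; "qd": joint speeds; "effort": joint torques, N m; "tool_pos": TCP position; "eef_rot": TCP orientation; "wrist_force": force on the tool from outside, world axes, zero at the start; "ft_torque": the same for the moment, N m; "width": finger opening in m; "grip_force": force on a finger pad.
Only numpy, scipy, OpenCV 4.12 (cv2) and the standard library are available. Lean on these libraries where they do the work, as an engineer would, in place of code of your own. Each camera call takes 0.05 s, during which the arm holds its last target. There are 200 camera calls.

## Working session

There is one attempt and no reset: what is moved stays moved. The work goes in short steps, Python scripts to look and compute and a shell command to move; the robot and the scene stay as the last step left them, time stands still between calls to the robot, and variables do not carry over. Pictures are saved under pics/ and viewed, at most 10 in all, crops included, and the job is handed in when it is done.

```bash
mkdir -p pics; cat > h.py <<'E'
import numpy as np, cv2
from rig import sensors, viewer, finder, env
from scipy.spatial.transform import Rotation as R
def cam(n):
    m=viewer.camera_model(n)
    if n=="wrist":
        s=sensors.sense(); T=np.eye(4)
        T[:3,:3]=R.from_euler('xyz',s['eef_rot']).as_matrix(); T[:3,3]=s['tool_pos']
        return m,T@np.array(m['hand_eye'])
    T=np.eye(4); r=np.array(m['rotation']); T[:3,:3]=r if r.shape==(3,3) else R.from_euler('xyz',r).as_matrix(); T[:3,3]=m['xyz']
    return m,T
def ray(n,xy,z=None,depth=None,mt=None):
    m,T=mt or cam(n)
    d=np.array([(xy[0]-m['cx'])/m['fx'],(xy[1]-m['cy'])/m['fy'],1.])
    w=T[:3,:3]@d; o=T[:3,3]
    k=(z-o[2])/w[2] if z is not None else depth
    return o+k*w
E
python3 - <<'E'
from h import *
print(sensors.sense(), env.tip_reach)
ims=[]
for n in("scene","top"):
    p,d=viewer.capture(n); cv2.imwrite(f'pics/{n}0.png',p)
    print(n,viewer.camera_model(n))
    for name,z in(("handle_top",.112),("bolt_knob",.116),("carriage",.038),("rail",0),("hood",0),("rod_jar",0),("tile_box",0),("bowl",0),("brush",0)):
        for q in finder.landmark_of(name,n)[:2]:
            x,y=np.round(q['xy']).astype(int)
            dd=d[min(max(y,0),383),min(max(x,0),511)]
            print(name,round(q['p'],2),np.round(q['xy'],1),'z-plane',ray(n,q['xy'],z=z).round(4),'depth',ray(n,q['xy'],depth=dd).round(3))
E
```

```text
{'t': 0.0, 'qpos': array([-1.28579040e+00,  1.16527085e-01,  1.44225240e+00, -3.03238970e-05,
        1.58402034e+00, -3.78184891e-02]), 'qd': array([-0.00051415,  0.00084289, -0.00107175,  0.00042014,  0.00109494,
       -0.00194374]), 'effort': array([-5.47443924e-04, -7.21268177e+01, -6.22612381e+01,  7.80033600e-02,
        2.37252074e-02, -8.01002716e-05]), 'tool_pos': array([ 0.21405792, -0.63995497,  0.22588546]), 'eef_rot': array([-3.14038520e+00, -1.53425023e-05,  3.22824024e-01]), 'wrist_force': array([-0.48134653, -0.20875822, -0.043275  ]), 'ft_torque': array([ 0.00522812,  0.04601517, -0.02545689]), 'grip_force': 0.0, 'width': 0.09297042442773458} 0.008
scene {'fx': 415.5773581521734, 'fy': 415.5773581521734, 'cx': 256.5288751006876, 'cy': 190.87201477207654, 'xyz': array([1.25762537, 0.78368616, 1.0944839 ]), 'rotation': array([-2.32823295, -0.0047649 ,  2.46804392])}
handle_top 0.8 [244.5 151. ] z-plane [ 0.5034 -0.2277  0.112 ] depth [ 0.501 -0.231  0.109]
handle_top 0.69 [276.2 192.5] z-plane [0.558  0.0226 0.112 ] depth [ 0.505 -0.035  0.038]
bolt_knob 0.68 [253.2 1
[... 1323 characters left out ...]
.486 -0.054  0.035]
hood 0.68 [214.9 234.9] z-plane [0.471  0.0968 0.    ] depth [0.471 0.089 0.113]
hood 0.54 [369.9 225.8] z-plane [ 0.4934 -0.49    0.    ] depth [ 0.493 -0.477  0.042]
rod_jar 0.88 [370.1 226.7] z-plane [ 0.49   -0.4907  0.    ] depth [ 0.49  -0.477  0.044]
rod_jar 0.27 [215.8 157.6] z-plane [0.7645 0.0898 0.    ] depth [0.752 0.086 0.067]
tile_box 0.67 [215.  229.1] z-plane [0.4927 0.0961 0.    ] depth [0.492 0.089 0.114]
tile_box 0.61 [217.8 159.2] z-plane [0.7582 0.0823 0.    ] depth [0.746 0.078 0.071]
bowl 0.83 [117.7 219.6] z-plane [0.5354 0.4592 0.    ] depth [0.535 0.456 0.011]
brush 0.94 [298.1 162.6] z-plane [ 0.7401 -0.2245  0.    ] depth [ 0.736 -0.221  0.022]
```

```bash
python3 - <<'E'
import cv2
a=cv2.imread('pics/top0.png')[110:270,180:390]; cv2.imwrite('pics/topc.png',cv2.resize(a,None,fx=3.7,fy=3.7,interpolation=2))
a=cv2.imread('pics/scene0.png')[80:260,150:370]; cv2.imwrite('pics/scenec.png',cv2.resize(a,None,fx=3.3,fy=3.3,interpolation=2))
E
```

```text
(no output)
```

View pics/topc.png

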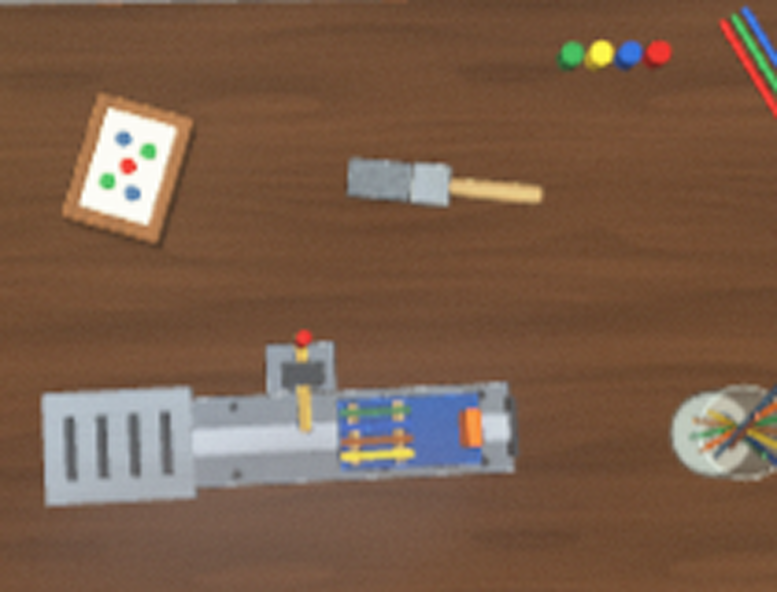

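View pics/scenec.png

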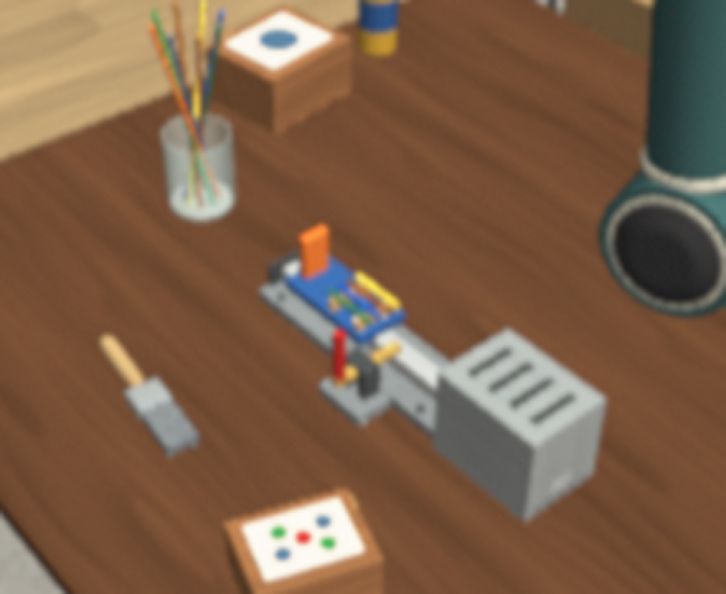

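The top crop shows the knob at about full-image pixel (262,201), the handle at (308,224), the rail running left-right (+x to the left, world +y), and the bolt drawing up the image (world +x). The scene crop agrees with this; the jar and its rods stand behind the handle, so I'll route around them. Next I measure by colour.

```bash
python3 - <<'E'
from h import *
def comps(n,box,lo,hi,z,minA=6):
    p=cv2.imread(f'pics/{n}0.png'); hsv=cv2.cvtColor(p,cv2.COLOR_BGR2HSV)
    m=cv2.inRange(hsv,lo,hi); k=np.zeros_like(m); k[box[1]:box[3],box[0]:box[2]]=1; m*=k
    c,l,s,ce=cv2.connectedComponentsWithStats(m)
    return m,[(s[i].tolist(),ce[i].round(1),ray(n,ce[i],z=z).round(4)) for i in range(1,c) if s[i][4]>=minA]
for n,b in(("top",(240,170,330,250)),("scene",(220,130,300,215))):
    print(n,'red',comps(n,b,(0,150,80),(5,255,255),.116)[1]); print(n,'red2',comps(n,b,(174,150,80),(180,255,255),.116)[1])
    print(n,'orange',comps(n,b,(6,190,150),(14,255,255),.112)[1])
m,_=comps("top",(240,170,330,250),(100,120,60),(125,255,255),.052)
q=cv2.boxPoints(cv2.minAreaRect(cv2.findNonZero(m))); print('plate',[ray("top",x,z=.052).round(4) for x in q])
# hood & rail edges by depth
p,d=viewer.capture("top"); mt=cam("top"); v,u=np.mgrid[0:384,0:512]
P=np.stack([(u-mt[0]['cx'])/mt[0]['fx']*d,(v-mt[0]['cy'])/mt[0]['fy']*d,d],-1)@mt[1][:3,:3].T+mt[1][:3,3]
def rect(sel):
    r=cv2.minAreaRect(P[sel][:,:2].astype(np.float32)*1000); return r
A=(P[...,0]>.4)&(P[...,0]<.62)&(P[...,1]>-.3)&(P[...,1]<.2)&(d>0)
print('hood',rect(A&(P[...,2]>.105)&(P[...,1]>0)))
B=A&(P[...,2]>.012)&(P[...,0]<.54); print('rail',rect(B))
C=A&(P[...,2]>.06)&(P[...,0]>.56); print('knob',P[C].round(3))
H=A&(P[...,2]>.095)&(P[...,1]<-.15); print('handle',P[H].round(3))
E
```

```text
top red [([260, 199, 4, 5, 16], array([261.6, 200.8]), array([ 0.5874, -0.0756,  0.116 ]))]
top red2 []
top orange []
scene red [([251, 180, 4, 14, 38], array([252.2, 187.3]), array([ 0.609 , -0.0456,  0.116 ]))]
scene red2 []
scene orange [([241, 148, 9, 14, 86], array([244.7, 154.3]), array([ 0.5151, -0.2111,  0.112 ]))]
plate [array([ 0.5285, -0.1116,  0.052 ]), array([ 0.5315, -0.2489,  0.052 ]), array([ 0.4675, -0.2495,  0.052 ]), array([ 0.4646, -0.1127,  0.052 ])]
hood ((490.1311340332031, 101.45635223388672), (104.01319885253906, 140.5340576171875), 1.7739111185073853)
rail ((473.9400939941406, -58.1324462890625), (462.02545166015625, 134.05514526367188), 89.46640014648438)
knob [[ 0.593 -0.074  0.119]
 [ 0.594 -0.077  0.113]
 [ 0.59  -0.07   0.119]
 [ 0.59  -0.074  0.118]
 [ 0.59  -0.077  0.119]
 [ 0.589 -0.08   0.126]
 [ 0.586 -0.07   0.118]
 [ 0.586 -0.073  0.121]
 [ 0.586 -0.077  0.117]
 [ 0.586 -0.08   0.12 ]
 [ 0.584 -0.071  0.099]
 [ 0.583 -0.073  0.119]
 [ 0.583 -0.077  0.115]
 [ 0.583 -0.072  0.067]
 [ 0.582 -0.075  0.082]
 [ 0.582 -0.079  0.074]
 [ 0.569 -0.065  0.0
[... 824 characters left out ...]
11]
 [ 0.506 -0.234  0.11 ]
 [ 0.506 -0.237  0.112]
 [ 0.506 -0.24   0.114]
 [ 0.503 -0.229  0.097]
 [ 0.503 -0.23   0.112]
 [ 0.503 -0.233  0.118]
 [ 0.503 -0.237  0.113]
 [ 0.503 -0.24   0.117]
 [ 0.5   -0.229  0.097]
 [ 0.499 -0.229  0.118]
 [ 0.499 -0.233  0.113]
 [ 0.499 -0.236  0.119]
 [ 0.499 -0.24   0.113]
 [ 0.496 -0.229  0.115]
 [ 0.496 -0.233  0.117]
 [ 0.496 -0.236  0.116]
 [ 0.496 -0.24   0.111]
 [ 0.492 -0.229  0.115]
 [ 0.492 -0.233  0.115]
 [ 0.492 -0.236  0.114]
 [ 0.492 -0.24   0.11 ]
 [ 0.489 -0.23   0.107]
 [ 0.489 -0.233  0.113]
 [ 0.489 -0.237  0.107]
 [ 0.489 -0.241  0.109]
 [ 0.486 -0.23   0.109]
 [ 0.485 -0.233  0.113]
 [ 0.485 -0.238  0.105]
 [ 0.485 -0.239  0.117]]
```

```bash
cat >> h.py <<'E'
def to(p,yaw=0.0314):
    s=sensors.sense(); r=R.from_euler('xyz',s['eef_rot']); g=R.from_euler('xyz',[np.pi,0,yaw])
    print('turn',np.degrees((r.inv()*g).as_rotvec()).round(2)/6,'shift',(r.inv().apply(np.array(p)-s['tool_pos'])/.04).round(2))
    print('t',s['t'],'pos',s['tool_pos'].round(4),'rot',s['eef_rot'].round(4),'F',s['wrist_force'].round(2),'w',round(s['width'],4),'g',round(s['grip_force'],1))
E
python3 -m handwheel '[[[0,0,0,0,0,-4.25,0],[0,0,0,0,0,-4.25,0],[0,0,0,0,0,-4.25,0],[0,0,0,0,0,-4.25,0],[0,0,2.78,3,-5,-4.25,0],[0,0,2.78,3,-5,-4.25,0],[0,0,2.78,3,-5,-4.25,0],[0,0,2.78,3,-5,-4.25,0]]]' 20
python3 -c "
from h import *
to((.587,-.076,.3))"
```

```text
t: 1.85
tool_pos: [0.2573, -0.443, 0.3965]
eef_rot: [3.142, -0.0, 0.031]
wrist_force: [0.2, 0.6, 0.8]
width: 0.0929
grip_force: 0.0
turn [ 0.         -0.00166667 -0.005     ] shift [ 8.52 -8.92  2.41]
t 1.85 pos [ 0.2573 -0.443   0.3965] rot [ 3.1416e+00 -1.0000e-04  3.0800e-02] F [0.19 0.62 0.82] w 0.0929 g 0.0
```

```bash
python3 -m handwheel '[[[0,0,0,4.3,-8,0,0],[0,0,0,4.3,-8,0,0],[0,0,0,4.3,-8,0,0],[0,0,0,4.3,-8,0,0],[0,0,0,4.3,-8,0,0],[0,0,0,4.3,-8,0,0],[0,0,0,4.3,-8,0,0],[0,0,0,4.3,-8,0,0]]]'
python3 -c "
from h import *
to((.587,-.076,.3))"
```

```text
t: 2.65
tool_pos: [0.4201, -0.116, 0.3968]
eef_rot: [-3.141, -0.001, 0.036]
wrist_force: [0.2, -0.1, 0.0]
width: 0.0932
grip_force: 0.0
turn [-0.005      -0.00666667  0.04      ] shift [ 4.2  -0.85  2.42]
t 2.65 pos [ 0.4201 -0.116   0.3968] rot [-3.1411e+00 -8.0000e-04  3.5600e-02] F [ 0.17 -0.12  0.03] w 0.0932 g 0.0
```

```bash
python3 -m handwheel '[[[0,0,0,4,-0.6,0,0],[0,0,0,4.0,-0.6,2.4,0],[0,0,0,4.0,-0.6,2.4,0],[0,0,0,4.0,-0.6,2.4,0],[0,0,0,4.0,-0.6,2.4,0],[0,0,0,4.0,-0.6,2.4,0],[0,0,0,4.0,-0.6,2.4,0],[0,0,0,4.0,-0.6,2.4,0]]]'
python3 - <<'E'
from h import *
mt=cam("wrist"); p,d=viewer.capture("wrist"); cv2.imwrite('pics/w0.png',p)
to((.587,-.076,.3)); print(mt[0])
for nm,z in(("bolt_knob",.116),("handle_top",.112)):
    for q in finder.landmark_of(nm,"wrist")[:2]: print(nm,q['p'],q['xy'],ray("wrist",q['xy'],z=z,mt=mt))
E
```

```text
t: 3.45
tool_pos: [0.5778, -0.0909, 0.3026]
eef_rot: [3.141, -0.003, 0.031]
wrist_force: [-0.1, -0.4, 0.5]
width: 0.0931
grip_force: 0.0
turn [ 0.005      -0.02333333 -0.00333333] shift [ 0.24 -0.36  0.06]
t 3.5 pos [ 0.5778 -0.0908  0.3024] rot [ 3.141e+00 -2.500e-03  3.110e-02] F [-0.21 -0.54 -0.05] w 0.0929 g 0.0
{'fx': 281.2272175854202, 'fy': 281.2272175854202, 'cx': 257.15123825242915, 'cy': 194.5321951658281, 'hand_eye': array([[ 1.63219669e-04, -9.54556408e-01, -2.98030264e-01,
         8.30923881e-02],
       [ 9.99999973e-01,  1.05815169e-04,  2.08747649e-04,
         3.42392841e-04],
       [-1.67725283e-04, -2.98030290e-01,  9.54556399e-01,
        -1.58800639e-01],
       [ 0.00000000e+00,  0.00000000e+00,  0.00000000e+00,
         1.00000000e+00]])}
bolt_knob 0.74 [242.8, 168.8] [ 0.58676095 -0.07318945  0.116     ]
handle_top 0.62 [358.0, 233.2] [ 0.50165109 -0.23100773  0.112     ]
```

View pics/w0.png

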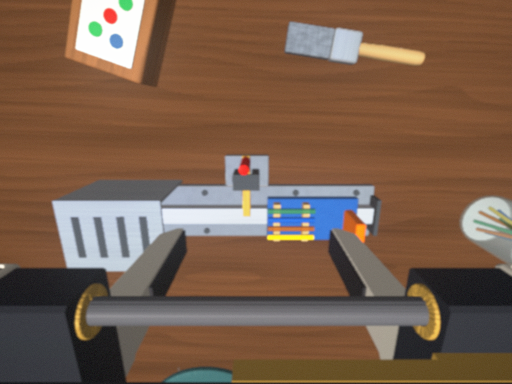

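The wrist view shows the knob top at about (244,170), the handle at about (358,230) and the bolt across the rail. The knob comes out at (0.587, -0.0745), which agrees with the top camera. Descending.

```bash
python3 -m handwheel '[[[0,-0.02,0,0.24,-0.41,2.5,0],[0,-0.02,0,0.24,-0.41,3.2,0],[0,-0.02,0,0.24,-0.41,3.4,0],[0,-0.02,0,0.24,-0.41,3.4,0],[0,-0.02,0,0.24,-0.41,3.4,0]]]'
python3 -c "
from h import *
to((.587,-.0745,.083))"
```

```text
t: 4.1
tool_pos: [0.5874, -0.074, 0.1662]
eef_rot: [3.141, 0.002, 0.032]
wrist_force: [0.3, 0.5, 1.6]
width: 0.0929
grip_force: 0.0
turn [0.00166667 0.015      0.00166667] shift [-0.01  0.01  2.08]
t 4.1 pos [ 0.5874 -0.074   0.1662] rot [3.1415e+00 1.5000e-03 3.1700e-02] F [0.31 0.53 1.6 ] w 0.0929 g 0.0
```

```bash
python3 -m handwheel '[[[0,0,0,0,0,0.8,0],[0,0,0,0,0,1.5,0],[0,0,0,0,0,2.1,0],[0,0,0,0,0,2.1,0],[0,0,0,0,0,2.1,0.6],[0,0,0,0,0,2.1,1],[0,0,0,0,0,2.1,1],[0,0,0,0,0,2.1,1]]]' 25
python3 -m handwheel '[[[0,0,0,0,0,0,1],[0,0,0,0,0,0,1],[0,0,0,0,0,0,1],[0,0,0,0,0,0,1]]]'
python3 -c "
from h import *
to((.637,-.0729,.083))"
```

```text
t: 4.9
tool_pos: [0.5876, -0.0739, 0.0819]
eef_rot: [3.141, 0.001, 0.032]
wrist_force: [0.0, 0.4, -0.5]
width: 0.0656
grip_force: 0.0
t: 5.3
tool_pos: [0.5871, -0.0738, 0.0806]
eef_rot: [-3.142, 0.002, 0.032]
wrist_force: [-1.0, 0.3, -0.6]
width: 0.0335
grip_force: 0.0
turn [-0.          0.02166667  0.00333333] shift [ 1.25  0.02 -0.06]
t 5.3 pos [ 0.5871 -0.0738  0.0806] rot [-3.1416e+00  2.2000e-03  3.1700e-02] F [-0.99  0.33 -0.62] w 0.0335 g 0.0
```

```bash
python3 -m handwheel '[[[0,0,0,0,0,0,1],[0,0,0,0,0,0,1],[0,0,0,0,0,0,1],[0,0,0,0,0,0,1],[0,0,0,0,0,0,1],[0,0,0,0,0,0,1]]]'
```

```text
t: 5.9
tool_pos: [0.5871, -0.0736, 0.0806]
eef_rot: [-3.141, 0.002, 0.032]
wrist_force: [-0.4, 3.6, 0.5]
width: 0.0131
grip_force: 25.0
```

```bash
python3 -m handwheel '[[[0,0,0,0.15,0,0,1],[0,0,0,0.35,0,0,1],[0,0,0,0.55,0,0,1],[0,0,0,0.75,0,0,1],[0,0,0,0.95,0,0,1],[0,0,0,1.1,0,0,1],[0,0,0,1.18,0,0,1],[0,0,0,1.18,0,0,1]]]'
python3 -m handwheel '[[[0,0,0,0.05,0,0,1],[0,0,0,0.1,0,0,1],[0,0,0,0.1,0,0,1]]]'
```

```text
t: 6.7
tool_pos: [0.635, -0.0722, 0.0806]
eef_rot: [-3.141, 0.001, 0.032]
wrist_force: [2.1, 5.4, 1.3]
width: 0.013
grip_force: 25.0
t: 7.0
tool_pos: [0.6373, -0.0721, 0.0806]
eef_rot: [-3.141, 0.005, 0.032]
wrist_force: [-13.7, 4.9, 8.4]
width: 0.0134
grip_force: 25.0
```

The bolt stop is met at 50 mm. Release and rise.

```bash
python3 -m handwheel '[[[0,0,0,-0.04,0,0,0],[0,0,0,-0.04,0,0,0],[0,0,0,-0.04,0,0,0],[0,0,0,-0.04,0,0,0],[0,0,0,-0.04,0,-1,0],[0,0,0,-0.04,0,-2.5,0],[0,0,0,-0.04,0,-3.5,0],[0,0,0,-0.04,0,-3.5,0]]]'
python3 - <<'E'
from h import *
to((.5013,-.2345,.2))
p,d=viewer.capture("scene")
for q in finder.landmark_of("bolt_knob","scene")[:2]: print(q['p'],ray("scene",q['xy'],z=.116))
cv2.imwrite('pics/s1.png',cv2.resize(p[110:260,180:360],None,fx=4,fy=4))
E
```

```text
t: 7.8
tool_pos: [0.639, -0.0726, 0.2287]
eef_rot: [3.14, -0.008, 0.032]
wrist_force: [0.8, -0.5, 0.5]
width: 0.0729
grip_force: 0.0
turn [ 0.02       -0.07666667  0.00166667] shift [-3.57  3.93  0.7 ]
t 7.8 pos [ 0.639  -0.0726  0.2287] rot [ 3.1396 -0.008   0.0316] F [ 0.84 -0.51  0.52] w 0.0729 g 0.0
0.66 [ 0.62303153 -0.08143463  0.116     ]
```

View pics/s1.png

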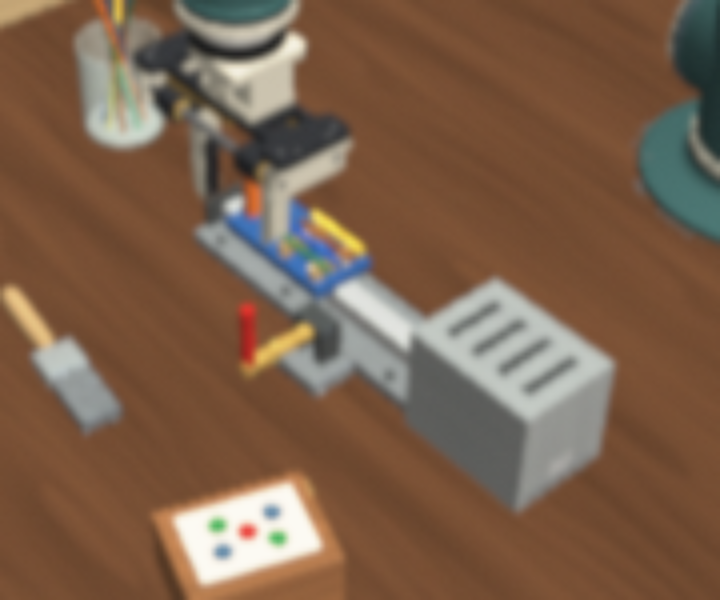

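The bolt is drawn: the knob is at crop (248,330) with its brass rod well out of the bracket and the rail clear. Next I move above the handle with the jaws partly closed.

```bash
python3 -m handwheel '[[[0,0,0,-3.5,3.93,0,0.35],[0,0,0,-3.5,3.93,0,0.35],[0,0,0,-3.5,3.93,0,0.35],[0,0,0,-3.5,3.93,0,0.35],[0,0,0,-3.5,3.93,0,0.35],[0,0,0,-3.5,3.93,1,0.35],[0,0,0,-3.5,3.93,1,0.35],[0,0,0,-3.5,3.93,1,0.35]]]'
python3 - <<'E'
from h import *
mt=cam("wrist"); p,d=viewer.capture("wrist"); cv2.imwrite('pics/w1.png',p)
to((.5013,-.2345,.085))
for q in finder.landmark_of("handle_top","wrist")[:2]: print(q['p'],q['xy'],ray("wrist",q['xy'],z=.112,mt=mt))
E
```

```text
t: 8.7
tool_pos: [0.5018, -0.2332, 0.1801]
eef_rot: [-3.14, 0.004, 0.032]
wrist_force: [0.2, 0.2, 0.4]
width: 0.0603
grip_force: 0.0
turn [-0.00333333  0.025       0.01      ] shift [-0.02  0.03  2.41]
t 8.75 pos [ 0.5024 -0.2334  0.1813] rot [-3.1412e+00  2.6000e-03  3.2400e-02] F [ 0.07 -1.18  0.01] w 0.0601 g 0.0
0.94 [257.4, 211.4] [ 0.49858646 -0.23383261  0.112     ]
```

View pics/w1.png

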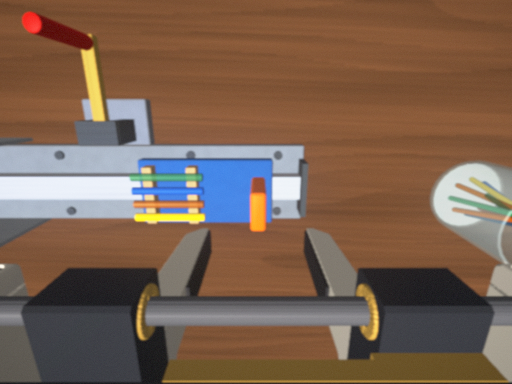

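The wrist view shows the handle top at (258,212), centred between the fingers (about x=210 and 305), and the rods well clear. Descend and pinch.

```bash
python3 -m handwheel '[[[0,0.02,0,-0.03,0.02,0.8,0.35],[0,0.02,0,-0.03,0.02,1.5,0.35],[0,0.02,0,-0.03,0.02,2.1,0.35],[0,0.02,0,-0.03,0.02,2.4,0.35],[0,0.02,0,-0.03,0.02,2.4,0.35],[0,0.02,0,-0.03,0.02,2.4,1],[0,0.02,0,-0.03,0.02,2.4,1],[0,0.02,0,-0.03,0.02,2.4,1]]]' 30
python3 -m handwheel '[[[0,0,0,0,0,0,1],[0,0,0,0,0,0,1],[0,0,0,0,0,0,1],[0,0,0,0,0,0,1],[0,0,0,0,0,0,1],[0,0,0,0,0,0,1],[0,0,0,0,0,0,1],[0,0,0,0,0,0,1]]]'
python3 -c "
from h import *
to((.5013,-.2345,.085))"
```

```text
t: 9.6
tool_pos: [0.5011, -0.2349, 0.0861]
eef_rot: [3.141, -0.001, 0.032]
wrist_force: [-0.5, -0.4, 0.1]
width: 0.0408
grip_force: 0.0
t: 10.4
tool_pos: [0.5006, -0.2348, 0.0849]
eef_rot: [3.141, -0.0, 0.032]
wrist_force: [-0.7, -3.3, 2.1]
width: 0.014
grip_force: 30.0
turn [ 0.00333333 -0.          0.00166667] shift [ 0.02 -0.01 -0.  ]
t 10.4 pos [ 0.5006 -0.2348  0.0849] rot [ 3.1412e+00 -1.0000e-04  3.1600e-02] F [-0.69 -3.27  2.1 ] w 0.014 g 30.0
```

```bash
python3 -m handwheel '[[[0,0,0,0,-0.08,0,1],[0,0,0,0,-0.16,0,1],[0,0,0,0,-0.24,0,1],[0,0,0,0,-0.32,0,1],[0,0,0,0,-0.4,0,1]]]'
python3 -m handwheel '[[[0,0,0,0,-0.1,0,1],[0,0,0,0,-0.2,0,1],[0,0,0,0,-0.3,0,1],[0,0,0,0,-0.4,0,1],[0,0,0,0,-0.5,0,1]]]'
python3 -m handwheel '[[[0,0,0,0,-0.1,0,1],[0,0,0,0,-0.2,0,1],[0,0,0,0,-0.3,0,1],[0,0,0,0,-0.4,0,1],[0,0,0,0,-0.5,0,1]]]'
```

```text
t: 10.9
tool_pos: [0.5002, -0.2202, 0.0851]
eef_rot: [3.138, -0.001, 0.031]
wrist_force: [0.8, -16.4, -3.9]
width: 0.014
grip_force: 30.0
t: 11.4
tool_pos: [0.4995, -0.1983, 0.0849]
eef_rot: [3.142, -0.0, 0.032]
wrist_force: [1.9, -3.4, 1.0]
width: 0.0134
grip_force: 30.0
t: 11.9
tool_pos: [0.4988, -0.1784, 0.0849]
eef_rot: [3.142, -0.0, 0.032]
wrist_force: [0.8, -2.6, 0.6]
width: 0.0138
grip_force: 30.0
```

It broke free and the force is about 3 N. Slide on to about 150 mm of travel, then creep.

```bash
python3 -m handwheel '[[[0,0,0,0,-0.2,0,1],[0,0,0,0,-0.5,0,1],[0,0,0,0,-0.8,0,1],[0,0,0,0,-1.1,0,1],[0,0,0,0,-1.4,0,1],[0,0,0,0,-1.7,0,1],[0,0,0,0,-1.95,0,1],[0,0,0,0,-2.1,0,1]]]'
python3 -m handwheel '[[[0,0,0,0,-0.05,0,1],[0,0,0,0,-0.1,0,1],[0,0,0,0,-0.15,0,1],[0,0,0,0,-0.2,0,1]]]'
```

```text
t: 12.7
tool_pos: [0.4962, -0.0937, 0.0849]
eef_rot: [-3.142, -0.0, 0.032]
wrist_force: [1.8, -2.7, 1.3]
width: 0.0141
grip_force: 30.0
t: 13.1
tool_pos: [0.4959, -0.0868, 0.0849]
eef_rot: [3.142, -0.0, 0.031]
wrist_force: [2.4, -2.6, 0.4]
width: 0.0136
grip_force: 30.0
```

```bash
cat > ok.py <<'E'
import sys
from rig import sensors
s=sensors.sense(); f=s['wrist_force'][1]; print(round(s['t'],2),s['tool_pos'].round(4),round(f,2))
sys.exit(f<-5)
E
python3 -m handwheel '[[[0,0,0,0,-0.03,0,1],[0,0,0,0,-0.06,0,1]]]' >/dev/null; python3 ok.py &&
python3 -m handwheel '[[[0,0,0,0,-0.03,0,1],[0,0,0,0,-0.06,0,1]]]' >/dev/null && python3 ok.py &&
python3 -m handwheel '[[[0,0,0,0,-0.03,0,1],[0,0,0,0,-0.06,0,1]]]' >/dev/null && python3 ok.py &&
python3 -m handwheel '[[[0,0,0,0,-0.03,0,1],[0,0,0,0,-0.06,0,1]]]' >/dev/null && python3 ok.py &&
python3 -m handwheel '[[[0,0,0,0,-0.03,0,1],[0,0,0,0,-0.06,0,1]]]' >/dev/null && python3 ok.py &&
python3 -m handwheel '[[[0,0,0,0,-0.03,0,1],[0,0,0,0,-0.06,0,1]]]' >/dev/null && python3 ok.py &&
python3 -m handwheel '[[[0,0,0,0,-0.03,0,1],[0,0,0,0,-0.06,0,1]]]' >/dev/null && python3 ok.py &&
python3 -m handwheel '[[[0,0,0,0,-0.03,0,1],[0,0,0,0,-0.06,0,1]]]' >/dev/null && python3 ok.py
```

```text
13.3 [ 0.4959 -0.0843  0.0849] -2.45False
```

```bash
sed -i 's/sys.exit(f<-5)/sys.exit(int(f<-5))/' ok.py
python3 -m handwheel '[[[0,0,0,0,-0.03,0,1],[0,0,0,0,-0.06,0,1]]]' >/dev/null; python3 ok.py &&
python3 -m handwheel '[[[0,0,0,0,-0.03,0,1],[0,0,0,0,-0.06,0,1]]]' >/dev/null && python3 ok.py &&
python3 -m handwheel '[[[0,0,0,0,-0.03,0,1],[0,0,0,0,-0.06,0,1]]]' >/dev/null && python3 ok.py &&
python3 -m handwheel '[[[0,0,0,0,-0.03,0,1],[0,0,0,0,-0.06,0,1]]]' >/dev/null && python3 ok.py &&
python3 -m handwheel '[[[0,0,0,0,-0.03,0,1],[0,0,0,0,-0.06,0,1]]]' >/dev/null && python3 ok.py &&
python3 -m handwheel '[[[0,0,0,0,-0.03,0,1],[0,0,0,0,-0.06,0,1]]]' >/dev/null && python3 ok.py &&
python3 -m handwheel '[[[0,0,0,0,-0.03,0,1],[0,0,0,0,-0.06,0,1]]]' >/dev/null && python3 ok.py &&
python3 -m handwheel '[[[0,0,0,0,-0.03,0,1],[0,0,0,0,-0.06,0,1]]]' >/dev/null && python3 ok.py
```

```text
13.5 [ 0.4958 -0.0819  0.0849] -2.96
13.7 [ 0.4957 -0.0794  0.0848] -2.69
13.9 [ 0.4956 -0.077   0.0849] -2.69
14.1 [ 0.4956 -0.0746  0.0849] -2.45
14.3 [ 0.4955 -0.0722  0.0849] -3.82
14.5 [ 0.4954 -0.0698  0.0848] -2.81
14.7 [ 0.4953 -0.0674  0.0849] -2.56
14.9 [ 0.4952 -0.065   0.0848] -1.94
```

```bash

python3 -m handwheel '[[[0,0,0,0,-0.03,0,1],[0,0,0,0,-0.06,0,1]]]' >/dev/null; python3 ok.py &&
python3 -m handwheel '[[[0,0,0,0,-0.03,0,1],[0,0,0,0,-0.06,0,1]]]' >/dev/null && python3 ok.py &&
python3 -m handwheel '[[[0,0,0,0,-0.03,0,1],[0,0,0,0,-0.06,0,1]]]' >/dev/null && python3 ok.py &&
python3 -m handwheel '[[[0,0,0,0,-0.03,0,1],[0,0,0,0,-0.06,0,1]]]' >/dev/null && python3 ok.py &&
python3 -m handwheel '[[[0,0,0,0,-0.03,0,1],[0,0,0,0,-0.06,0,1]]]' >/dev/null && python3 ok.py &&
python3 -m handwheel '[[[0,0,0,0,-0.03,0,1],[0,0,0,0,-0.06,0,1]]]' >/dev/null && python3 ok.py &&
python3 -m handwheel '[[[0,0,0,0,-0.03,0,1],[0,0,0,0,-0.06,0,1]]]' >/dev/null && python3 ok.py &&
python3 -m handwheel '[[[0,0,0,0,-0.03,0,1],[0,0,0,0,-0.06,0,1]]]' >/dev/null && python3 ok.py &&
python3 -m handwheel '[[[0,0,0,0,-0.03,0,1],[0,0,0,0,-0.06,0,1]]]' >/dev/null && python3 ok.py &&
python3 -m handwheel '[[[0,0,0,0,-0.03,0,1],[0,0,0,0,-0.06,0,1]]]' >/dev/null && python3 ok.py
```

```text
15.1 [ 0.4952 -0.0626  0.0849] -3.16
15.3 [ 0.4951 -0.0605  0.0849] -8.65
```

```bash
python3 -m handwheel '[[[0,0,0,0,0,0,1],[0,0,0,0,0,0,1]]]' >/dev/null; python3 ok.py
python3 -m handwheel '[[[0,0,0,0,-0.02,0,1],[0,0,0,0,-0.02,0,1],[0,0,0,0,-0.02,0,1]]]' >/dev/null; python3 ok.py
```

```text
15.5 [ 0.4951 -0.0605  0.0849] -4.44
15.8 [ 0.4951 -0.0601  0.0849] -7.84
```

The stop is met at about 5–9 N. Let go with a partial opening, wait, then rise straight up.

```bash
python3 -m handwheel '[[[0,0,0,0,0,0,0.5],[0,0,0,0,0,0,0.5],[0,0,0,0,0,0,0.5],[0,0,0,0,0,0,0.5],[0,0,0,0,0,0,0.5],[0,0,0,0,0,0,0.5]]]'
python3 -m handwheel '[[[0,0,0,0,0,-0.5,0.5],[0,0,0,0,0,-1.2,0.5],[0,0,0,0,0,-2.2,0.5],[0,0,0,0,0,-3.2,0.5],[0,0,0,0,0,-4,0.5],[0,0,0,0,0,-4,0.5]]]'
python3 -m handwheel '[[[0,0,0,-3,0,-1,0.5],[0,0,0,-3,0,-1,0.5],[0,0,0,-3,0,-1,0.5],[0,0,0,-3,0,-1,0.5],[0,0,0,-3,0,-1,0.5]]]'
python3 - <<'E'
from h import *
p,d=viewer.capture("scene"); cv2.imwrite('pics/s2.png',cv2.resize(p[100:280,170:370],None,fx=3.3,fy=3.3))
p,d=viewer.capture("top"); print(np.degrees(0)); mt=cam("top"); v,u=np.mgrid[0:384,0:512]
P=np.stack([(u-mt[0]['cx'])/mt[0]['fx']*d,(v-mt[0]['cy'])/mt[0]['fy']*d,d],-1)@mt[1][:3,:3].T+mt[1][:3,3]
A=(P[...,2]>.095)&(P[...,2]<.125)&(d>0)
k=A&(P[...,0]>.45)&(P[...,0]<.55)&(P[...,1]>-.12)&(P[...,1]<.0); print('handle',P[k].mean(0),k.sum())
k=A&(P[...,0]>.6)&(P[...,0]<.68)&(P[...,1]>-.12)&(P[...,1]<-.03); print('knob',P[k].mean(0),k.sum())
E
```

```text
t: 16.4
tool_pos: [0.495, -0.0595, 0.0848]
eef_rot: [-3.141, 0.0, 0.032]
wrist_force: [-0.4, -0.0, 1.0]
width: 0.0464
grip_force: 0.0
t: 17.0
tool_pos: [0.4961, -0.0597, 0.2496]
eef_rot: [3.14, -0.006, 0.032]
wrist_force: [-0.1, 0.2, -0.1]
width: 0.0469
grip_force: 0.0
t: 17.5
tool_pos: [0.3752, -0.0634, 0.2845]
eef_rot: [3.141, -0.001, 0.031]
wrist_force: [0.4, -0.4, 0.4]
width: 0.0467
grip_force: 0.0
0.0
handle [ 0.49456464 -0.06299206  0.11231245] 41
knob [ 0.63707341 -0.07299131  0.11527793] 14
```

View pics/s2.png

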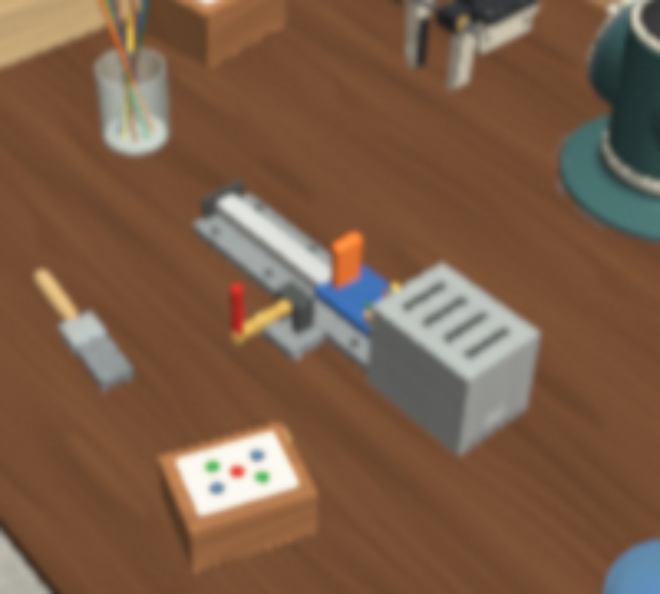

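The picture shows the bolt drawn (knob at crop (237,305)), the carriage under the hood, the handle at (347,260) and the other things untouched. The camera leaves about 1 mm of doubt about spring-back on release, so I'll check contact with a gentle one-sided push from behind.

```bash
python3 -m handwheel '[[[0,0,0,3,0.05,1,0.68],[0,0,0,3,0.05,1,0.68],[0,0,0,3,0.05,1,0.68],[0,0,0,3,0.05,1,0.68],[0,0,0,3,0.05,1,0.68],[0,0,0,3,0.05,2.2,0.68],[0,0,0,3,0.05,2.2,0.68],[0,0,0,3,0.05,2.2,0.68]]]'
python3 -c "
from h import *
to((.4952,-.0622,.085))"
```

```text
t: 18.4
tool_pos: [0.4945, -0.0615, 0.1977]
eef_rot: [-3.141, 0.001, 0.032]
wrist_force: [-1.2, 0.3, 0.8]
width: 0.0296
grip_force: 0.0
turn [-0.00166667  0.00666667  0.00166667] shift [0.02 0.02 2.82]
t 18.4 pos [ 0.4945 -0.0615  0.1977] rot [-3.1415e+00  6.0000e-04  3.1600e-02] F [-1.24  0.35  0.79] w 0.0296 g 0.0
```

```bash
python3 -m handwheel '[[[0,0,0,0.02,0.02,0.8,0.68],[0,0,0,0.02,0.02,1.6,0.68],[0,0,0,0.02,0.02,2.3,0.68],[0,0,0,0.02,0.02,2.75,0.68],[0,0,0,0.02,0.02,2.75,0.68],[0,0,0,0.02,-0.05,2.75,0.68],[0,0,0,0.02,-0.12,2.75,0.68],[0,0,0,0.02,-0.12,2.75,0.68]]]' >/dev/null; python3 ok.py &&
python3 -m handwheel '[[[0,0,0,0,-0.015,0,0.68],[0,0,0,0,-0.03,0,0.68]]]' >/dev/null && python3 ok.py &&
python3 -m handwheel '[[[0,0,0,0,-0.015,0,0.68],[0,0,0,0,-0.03,0,0.68]]]' >/dev/null && python3 ok.py &&
python3 -m handwheel '[[[0,0,0,0,-0.015,0,0.68],[0,0,0,0,-0.03,0,0.68]]]' >/dev/null && python3 ok.py &&
python3 -m handwheel '[[[0,0,0,0,-0.015,0,0.68],[0,0,0,0,-0.03,0,0.68]]]' >/dev/null && python3 ok.py &&
python3 -m handwheel '[[[0,0,0,0,-0.015,0,0.68],[0,0,0,0,-0.03,0,0.68]]]' >/dev/null && python3 ok.py
```

```text
19.2 [ 0.4964 -0.0565  0.0885] 0.65
19.4 [ 0.4959 -0.0555  0.0873] 0.77
19.6 [ 0.4957 -0.0543  0.0869] -1.07
19.8 [ 0.4957 -0.0533  0.0868] -4.45
20.0 [ 0.4956 -0.0525  0.0868] -7.65
```

The force climbs straight past friction from first touch, so the carriage is on the stop. Back off and leave.

```bash
python3 -m handwheel '[[[0,0,0,0,0.05,0,0.68],[0,0,0,0,0.15,0,0.68],[0,0,0,0,0.2,0,0.6],[0,0,0,0,0.2,-1,0.6],[0,0,0,0,0.2,-2.2,0.6],[0,0,0,0,0.2,-3.4,0.6],[0,0,0,0,0.2,-4.5,0.6],[0,0,0,0,0.2,-4.5,0.6]]]'
python3 -m handwheel '[[[0,0,0,-3,0,0,0.6],[0,0,0,-3,0,0,0.6],[0,0,0,-3,0,0,0.6],[0,0,0,-3,0,0,0.6],[0,0,0,-3,0,0,0.6]]]'
python3 - <<'E'
from h import *
p,d=viewer.capture("top"); mt=cam("top"); v,u=np.mgrid[0:384,0:512]
P=np.stack([(u-mt[0]['cx'])/mt[0]['fx']*d,(v-mt[0]['cy'])/mt[0]['fy']*d,d],-1)@mt[1][:3,:3].T+mt[1][:3,3]
A=(P[...,2]>.095)&(P[...,2]<.125)&(d>0)
k=A&(P[...,0]>.45)&(P[...,0]<.55)&(P[...,1]>-.12)&(P[...,1]<.0); print('handle',P[k].mean(0),k.sum())
k=A&(P[...,0]>.6)&(P[...,0]<.68)&(P[...,1]>-.12)&(P[...,1]<-.03); print('knob',P[k].mean(0),k.sum())
from rig import job_done
print(job_done())
E
```

```text
t: 20.8
tool_pos: [0.4972, -0.0602, 0.2733]
eef_rot: [3.14, -0.008, 0.032]
wrist_force: [1.0, 0.0, -1.3]
width: 0.0372
grip_force: 0.0
t: 21.3
tool_pos: [0.3761, -0.0638, 0.2668]
eef_rot: [3.141, -0.001, 0.031]
wrist_force: [0.5, -0.2, -0.6]
width: 0.037
grip_force: 0.0
handle [ 0.49456953 -0.06299233  0.11237258] 41
knob [ 0.63762476 -0.07368584  0.11705814] 14
the job is handed in; nothing more can be done
None
```

The job is handed in at about 21 s: the bolt is drawn its full 50 mm, the carriage rests against the stop after meeting it at under 10 N, and the gripper is clear with the jar, box, bowl and brush never touched.

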